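# Open the drawer and take the tight cap off the jar

### The job

Pull the drawer of the small grey drawer unit on the bench out to its stop. Then, leaving the jar standing in its pocket in the drawer, turn the jar's tight cap anticlockwise about 80 degrees until the rib on the cap points at the mark on the jar's shoulder, stop turning there, lift the cap straight off and finish while still holding it level a few centimetres above the jar's neck, with the rib still roughly towards the mark. Leave the other things on the bench where they are.

Things in the scene. Friction and masses are not known exactly. Their poses are not given: they have to be found in the camera images.
- drawer_unit: a fixed benchtop unit of grey sheet metal, 190 mm deep (own x), 144 mm wide (own y), 108 mm high, with one drawer. Origin: centre of its underside. Its front faces its own -x and stands roughly towards the robot's left (+y). A tall locker stands beside the bench on the right: from the start pose draw the arm back before swinging it left
- drawer (a joint): the drawer's slide: 0 shut (as it starts), 0.14 m at its stop, fully out; it moves along the unit's own -x and needs about 3 N. The drawer does not spring back
- drawer_handle (a point): middle of the drawer's handle, a round steel bar 10 mm thick and 90 mm long (along the unit's y), level, 85 mm above the bench and 45 mm (centre line) in front of the drawer's front, so 40 mm of free gap behind it. The front's top edge is 20 mm above the bar's centre, the unit's top 23 mm above it. Can be pinched from above
- jar: square grey plastic jar, 60 x 60 mm, 50 mm to its shoulder, about 0.35 kg, loose in a close square pocket (walls 22 mm high, 1.5 mm play) on the drawer floor 9 mm above the bench; its axis is 115 mm behind the handle bar: 61 mm behind the drawer front, hidden while shut, 70 mm in front of the unit when fully out. Origin: centre of its underside; z up; own x points to the shoulder's marked corner
- jar_mark (a point): small black mark on one corner of the jar's shoulder, 34 mm from the jar's axis
- neck_top (a point): top of the jar's neck with its sprung rubber seal, on the jar's axis, 75 mm above the jar's underside. Under the cap the seal is pressed down 3 mm and pushes the cap up with about 25 N
- cap: round hollow aluminium cap, 54 mm across (55 with grip ribs), 24 mm high, 45 g. Origin: on its axis at its lower rim; z up; own x along the black rib on its top. Seated, its rim is 52 mm above the jar's underside (61 mm above the bench), 2 mm above the shoulder, which is wider than the cap: keep fingertips above the shoulder. Turning takes 0.3 to 0.6 N m
- cap_rib (a point): outer end of the black rib on the cap's top. It starts 82 degrees (1.43 rad) clockwise, seen from above, of the jar's mark. Three lugs in the cap sit under flanges of the neck; turned anticlockwise they come free when the rib is within about 0.2 rad of the mark. Turned further, the next flanges catch them; pulled too early, the cap brings the jar with it
- cassette: bystander: a bicycle sprocket cassette, 103 mm across, 22 mm high, on the bench
- spanner_13: bystander: a spanner 183 mm long, flat on the bench near its front edge
- hex_key_6: bystander: a hex key 113 mm long, flat on the bench near its front edge
- tape_measure: bystander: a tape measure, 83 mm long, 66 mm high, standing beside the vice
- electrical_tape: bystander: a roll of tape, 68 mm across, 19 mm high, lying on top of the drawer unit towards its back

How it is judged:
By the outcome, as a careful person would: the job done as asked, in the order asked, and still so for the second after the job is handed in, while the arm keeps its last pose, push and grip.
It also fails if it takes over 48 s, if anything falls off the work surface, if the arm or the gripper's body presses on something with over 40 N, if the wrist force passes 120 N, or if a joint passes its speed limit or range.

### The arm

A 6-joint arm with a two-finger parallel gripper is mounted at the origin on a cart in front of the work surface, level with it; the furniture and walls round the work are solid. World frame = base frame: x ahead of the robot, y to its left, z up, the work surface at z = 0. Lengths are in m, angles in rad, forces in N, time in s.
With the tool pointing down it reaches from about 0.425 to 0.95 m from the base axis. Payload 14.7 kg.
Tool frame: the origin (TCP) lies midway between the tips of the shut fingers; the grasp point (between the pads) lies 19 mm behind it; z points along the fingers, y is the line along which they close (so a half turn about z gives the same grasp; the last joint's range is limited). The gripper opens to 85 mm and grips with 20 to 120 N. Pads are 22 mm wide; open, the fingers measure 114 mm over their backs; the gripper's body (76 mm by 85 mm) begins 54 mm behind the grasp point. The pads swing forward as they close: fully open they stand 13 mm farther back than shut.
Start: joints at [-1.322, 0.48, 1.596, -0, 1.065, -0.047], TCP at [0.189, -0.622, 0.231] pointing down, gripper open.
Joint ranges: [-2.75, 2.75], [-0.82, 2.05], [0.23, 2.67], [-1.56, 4.7], [0.09, 2.69], [-2.92, 2.92]. Speed limits (rad/s): [1.89, 1.89, 2.39, 3.01, 3.01, 3.01].

### API

Orientations are given as a rotation vector (axis times angle).
In Python, from plant import goto, movel, goto_joints, let_go, gripper_close, dwell, solve_ik, capture, calibration, MotionError, finish_job, get_time_s, get_joint_pos, get_joint_velocities, get_tau, get_position, get_orientation, get_force, get_moment, get_gripper_width, get_grip_force gives the robot as it stands. Calls block until the motion is done:
- goto(position, orientation): joint-space move of the TCP to a pose.
- movel(position, frame=None, speed=0.15): straight line of the TCP; frame=None keeps the orientation; speed is the mean speed in m/s.
- goto_joints(angles): joint-space move.
- let_go() and gripper_close(f_grip=None): open the fingers fully, or close them until they stop; f_grip is the grip in N (None keeps the last).
- dwell(seconds).
- solve_ik(position, orientation): joint angles nearest the present ones, or None.
- capture(name): name is "scene" or "top" or "wrist"; returns the picture (480x640x3 uint8, red, green, blue); there is no depth.
- calibration(name): a dict with "mtx" (3x3 intrinsics, pixels), "pose" (4x4, takes a point from camera to world coordinates). Camera axes: x right, y up, looking along -z (the intrinsics and any distortion apply to the point x, -y, -z); pixel columns grow to the right and rows downward; lengths in m; the calibration is good to about 2 mm. The wrist camera is an equidistant fisheye: a pixel r from the principal point sees the ray r / f radians off the axis. A picture is of the moment at which its call begins: read the wrist's pose just before it. calibration takes no time and is no camera call; for the wrist camera it gives the pose at the moment of the call.
A pose or a line that the arm cannot do raises MotionError and nothing moves.
- finish_job(): hands the job in; it is judged then, once.
Readings, each from a call of its own:
- get_time_s(): time.
- get_joint_pos(): joint angles.
- get_joint_velocities(): joint speeds.
- get_tau(): joint torques, N m.
- get_position(): TCP position.
- get_orientation(): TCP orientation.
- get_force(): force on the tool from outside, world axes, zero at the start.
- get_moment(): the same for the moment, N m.
- get_gripper_width(): opening from 0.0 (shut) to 1.0 (fully open).
- get_grip_force(): force on a finger pad.
Only numpy, scipy, OpenCV 4.12 (cv2) and the standard library are available. Lean on these libraries where they do the work, as an engineer would, in place of code of your own. Each camera call takes 0.05 s, during which the arm holds its last target. There are 200 camera calls.

## Working session

There is one attempt and no reset: what is moved stays moved. The work goes in short steps, each a Python script; the robot and the scene stay as the last script left them, time stands still between calls to the robot, and variables do not carry over. Pictures are saved under pics/ and viewed, at most 10 in all, crops included, and the job is handed in when it is done.

```bash
ls; mkdir -p pics; python3 - <<'E'
from plant import *
import cv2, numpy as np
print(get_time_s())
for n in("scene","top"):
    im=capture(n); cv2.imwrite(f"pics/{n}0.png",im[:,:,::-1]); c=calibration(n); print(n,{k:np.round(v,4).tolist() if hasattr(v,'__len__') else v for k,v in c.items()})
c=calibration("wrist");print({k:np.round(v,4).tolist() if hasattr(v,'__len__') else v for k,v in c.items()})
print(get_orientation(),get_position())
E
```

```text
pics
0.0
scene {'mtx': [[586.4825, 0.0, 321.7943], [0.0, 586.4825, 240.5745], [0.0, 0.0, 1.0]], 'pose': [[0.6766, 0.4232, -0.6026, -0.2706], [-0.7361, 0.3678, -0.5682, -0.9296], [-0.0188, 0.828, 0.5604, 0.8111], [0.0, 0.0, 0.0, 1.0]]}
top {'mtx': [[502.2267, 0.0, 317.0589], [0.0, 502.2267, 233.9551], [0.0, 0.0, 1.0]], 'pose': [[-0.0169, 0.9909, -0.1332, 0.3564], [-0.9998, -0.0163, 0.0059, -0.2072], [0.0036, 0.1333, 0.9911, 1.03], [0.0, 0.0, 0.0, 1.0]]}
{'mtx': [[371.6483, 0.0, 319.3483], [0.0, 371.6483, 238.5879], [0.0, 0.0, 1.0]], 'pose': [[0.2915, 0.9158, 0.2764, 0.258], [-0.9566, 0.2795, 0.0827, -0.5997], [-0.0015, -0.2885, 0.9575, 0.3746], [0.0, 0.0, 0.0, 1.0]]}
[-3.10623290e+00 -4.62681515e-01  1.27811945e-04] [ 0.18940919 -0.6214045   0.23074405]
```

View pics/scene0.png

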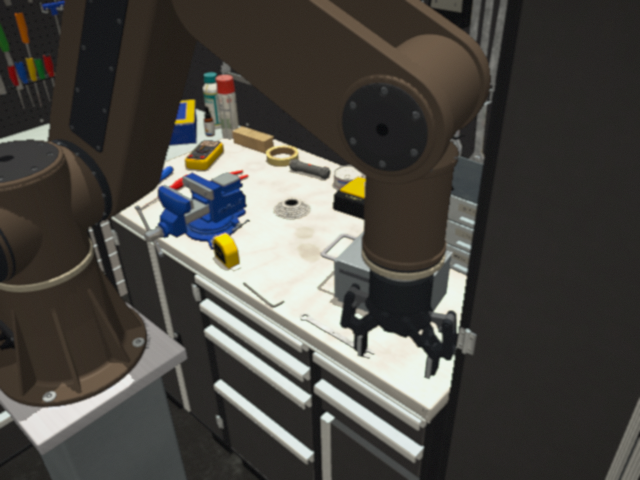

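View pics/top0.png

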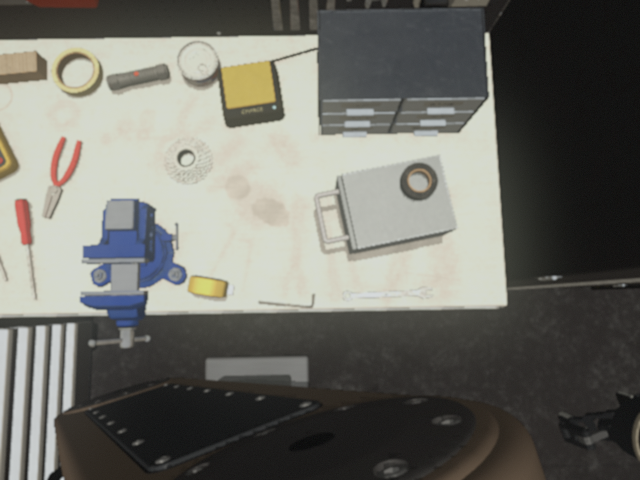

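The scene view has the handle near (330,262), partly clear of the gripper. The top view shows the unit's top with corners near (340,175), (438,157), (455,230) and (350,250), and the handle bar from about (317,195) to (325,247). Next I'll measure these.

```bash
cat > h.py <<'E'
import numpy as np, cv2
from scipy.spatial.transform import Rotation as Ro
from plant import *
def ray(c,u,v,fish=False):
    K=np.array(c["mtx"]);P=np.array(c["pose"]);x=(u-K[0,2])/K[0,0];y=(v-K[1,2])/K[1,1]
    if fish:
        r=np.hypot(x,y);s=np.sinc(r/np.pi)if r>0 else 1;d=np.array([x*s,y*s,np.cos(r)])
    else:d=np.array([x,y,1.])
    d=P[:3,:3]@np.array([d[0],-d[1],-d[2]]);return P[:3,3],d/np.linalg.norm(d)
def plane(c,u,v,z,fish=False):
    o,d=ray(c,u,v,fish);return o+d*(z-o[2])/d[2]
def meet(r1,r2):
    A=np.stack([r1[1],-r2[1]],1);t=np.linalg.lstsq(A,r2[0]-r1[0],rcond=None)[0]
    a=r1[0]+t[0]*r1[1];b=r2[0]+t[1]*r2[1];return (a+b)/2,np.linalg.norm(a-b)
def proj(c,p,fish=False):
    P=np.array(c["pose"]);K=np.array(c["mtx"]);q=P[:3,:3].T@(np.asarray(p)-P[:3,3]);q=np.array([q[0],-q[1],-q[2]])
    if fish:
        n=np.hypot(q[0],q[1]);th=np.arctan2(n,q[2]);w=q[:2]/max(n,1e-9)*th
    else:w=q[:2]/q[2]
    return w*K[0,0]+K[:2,2]
def down(yaw):  # closing axis (tool y) at world azimuth yaw, tool z down
    y=np.array([np.cos(yaw),np.sin(yaw),0]);z=np.array([0,0,-1.]);return Ro.from_matrix(np.stack([np.cross(y,z),y,z],1)).as_rotvec()
E
python3 - <<'E'
from h import *
t=cv2.imread("pics/top0.png");s=cv2.imread("pics/scene0.png")
ct=calibration("top")
a=cv2.resize(t[145:265,305:465],None,fx=5,fy=5,interpolation=cv2.INTER_CUBIC)[:, :800]
b=cv2.resize(s[225:315,310:390],None,fx=5,fy=5,interpolation=cv2.INTER_CUBIC)
cv2.imwrite("pics/topc.png",a);cv2.imwrite("pics/scenec.png",b)
for uv in[(340,175),(438,157),(455,230),(350,250)]:print(plane(ct,*uv,.108).round(4))
for uv in[(317,195),(325,247)]:print(plane(ct,*uv,.085).round(4))
E
```

```text
[ 0.5916 -0.2578  0.108 ]
[ 0.6236 -0.4441  0.108 ]
[ 0.4835 -0.4688  0.108 ]
[ 0.4495 -0.273   0.108 ]
[ 0.5588 -0.214   0.085 ]
[ 0.4583 -0.2274  0.085 ]
```

View pics/topc.png

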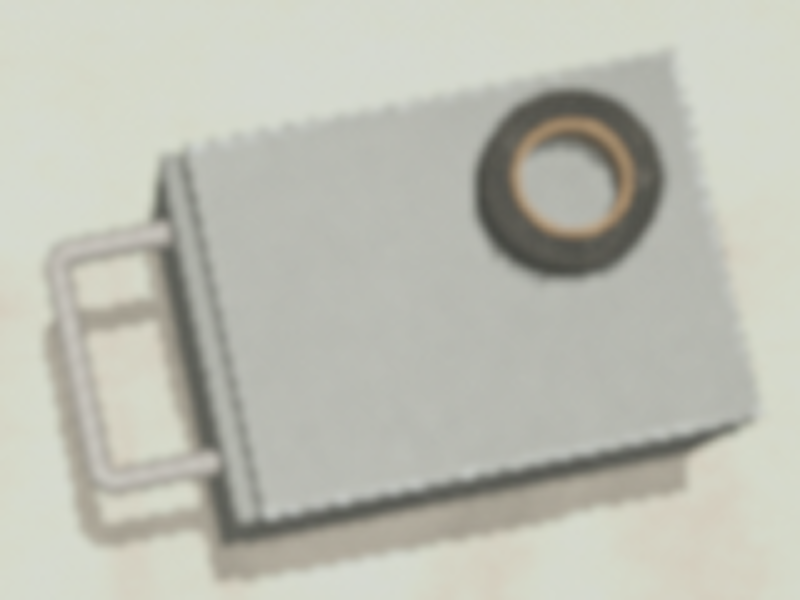

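View pics/scenec.png

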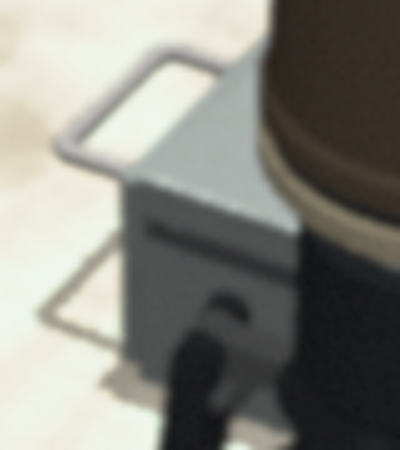

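The top crop shows the bar's centre line from (58,255) to (100,475), the back of the unit's top edge from (670,50) to (757,420), and the tape at (570,185). In the scene crop the bar's ends are near (165,55) and (62,145).

```bash
python3 - <<'E'
from h import *
ct=calibration("top");cs=calibration("scene")
T=lambda u,v:((u+.5)/5+305-.5,(v+.5)/5+145-.5)
S=lambda u,v:((u+.5)/5+310-.5,(v+.5)/5+225-.5)
e=[]
for a,b in(((58,252),(168,55)),((102,477),(62,147))):
    p,g=meet(ray(ct,*T(*a)),ray(cs,*S(*b)));print("bar tri",p.round(4),g.round(4));e.append(plane(ct,*T(*a),.085))
print("bar plane",np.round(e,4),"len",np.linalg.norm(e[0]-e[1]),"mid",(e[0]+e[1])/2)
d=e[0]-e[1];print("bar az",np.arctan2(d[1],d[0]))
q=[plane(ct,*T(*a),.108) for a in((190,150),(672,50),(758,420),(260,518))]
print(np.round(q,4),[np.linalg.norm(q[i]-q[(i+1)%4]).round(4) for i in range(4)])
for i,j in((0,1),(3,2)):
    w=q[j]-q[i];print("unit x az",np.arctan2(w[1],w[0]))
for i,j in((3,0),(2,1)):
    w=q[j]-q[i];print("unit y az",np.arctan2(w[1],w[0]))
print("front mid",(q[0]+q[3])/2)
E
```

```text
bar tri [ 0.5598 -0.2127  0.0817] 0.0005
bar tri [ 0.4721 -0.2281  0.0852] 0.0013
bar plane [[ 0.5589 -0.2125  0.085 ]
 [ 0.4716 -0.2277  0.085 ]] len 0.08855121761891822 mid [ 0.51524995 -0.22008215  0.085     ]
bar az 0.17279876898296698
[[ 0.5923 -0.2627  0.108 ]
 [ 0.6282 -0.4462  0.108 ]
 [ 0.4861 -0.4712  0.108 ]
 [ 0.4526 -0.2852  0.108 ]] [np.float64(0.187), np.float64(0.1442), np.float64(0.189), np.float64(0.1415)]
unit x az -1.3775781280423864
unit x az -1.392529853301719
unit y az 0.16000391506705422
unit y az 0.17402855410081652
front mid [ 0.52245654 -0.27396     0.108     ]
```

```bash
cat >> h.py <<'E'
AZ=-1.396;U=np.array([np.cos(AZ),np.sin(AZ),0]);BAR=np.array([.5152,-.2201,.085])
E
python3 - <<'E'
from h import *
p=BAR-.025*U
goto([.14,-.46,.26],get_orientation());print(get_time_s())
goto([p[0],p[1],.19],down(AZ));print(get_time_s(),get_joint_pos(),get_position())
cv2.imwrite("pics/w1.png",capture("wrist")[:,:,::-1])
c=calibration("wrist")
d=np.cross([0,0,1],U)*.045
print(proj(c,BAR+d,True),proj(c,BAR-d,True))
E
```

```text
0.825
2.5083 [-4.22307789e-01  3.85465184e-01  1.87747058e+00 -2.17875615e-04
  8.78590210e-01  9.74518900e-01] [ 0.51061194 -0.19629008  0.19005051]
[356.36223067 169.27469326] [353.13292114 292.155158  ]
```

View pics/w1.png

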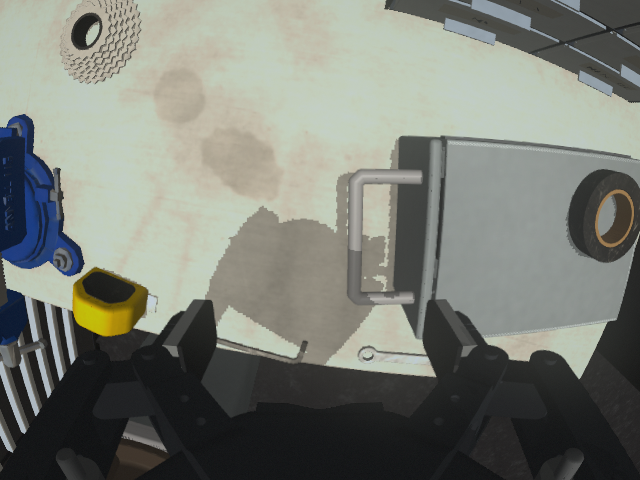

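The wrist view shows the bar from (355,175) to (354,298), within about 5 px of prediction. It sits between the open fingers and clear of the drawer front, so I'll descend, pinch and pull.

```bash
python3 - <<'E'
from h import *
p=BAR-.025*U
movel([p[0],p[1],.057],speed=.15);print(get_time_s(),get_position(),get_force())
gripper_close(50);print(get_time_s(),get_gripper_width(),get_force(),get_grip_force())
f0=np.array(get_force())
q=BAR-.134*U;movel([q[0],q[1],.057],speed=.12);print(get_time_s(),get_force()-f0)
for k in range(137,150,2):
    q=BAR-k/1000*U;movel([q[0],q[1],.057],speed=.05);dwell(.1)
    f=(np.array(get_force())-f0)@U;print(k,f.round(2))
    if f>12:break
print(get_time_s(),get_position(),get_gripper_width(),get_grip_force())
E
```

```text
3.5917 [ 0.51126252 -0.19577918  0.05769029] [ 0.74677045 -0.94605296  0.2519847 ]
4.2833 0.09569480342421409 [-0.40643517 -1.19185184  6.79291624] 48.676376938819885
5.3417 [-4.39655697  3.29222916  7.89171767]
137 -4.31
139 -3.21
141 22.24
6.3917 [ 0.49010696 -0.08252056  0.05722924] 0.0988747779528292 50.108574628829956
```

The stop was reached at 140 mm. Opening fully will nudge the drawer back, because the finger's back reaches past the 40 mm gap. I'll then hook the bar with the rear finger, pull to the stop again, back off and lift.

```bash
python3 - <<'E'
from h import *
let_go();print(get_time_s(),get_force(),get_position());f0=np.array(get_force())
q=BAR-.160*U;movel([q[0],q[1],.057],speed=.1)
for k in range(172,200,2):
    q=BAR-k/1000*U;movel([q[0],q[1],.057],speed=.06);dwell(.05)
    f=(np.array(get_force())-f0)@U;print(k,f.round(2))
    if f>14:break
k-=10;q=BAR-k/1000*U;movel([q[0],q[1],.057],speed=.08)
movel([q[0],q[1],.20],speed=.2)
J=BAR-.025*U
goto([J[0],J[1],.20],down(AZ+np.pi/4));print(get_time_s(),get_joint_pos())
for n in("wrist","top"):cv2.imwrite(f"pics/{n}2.png",capture(n)[:,:,::-1])
c=calibration("wrist");np.savez("c2.npz",**{k:np.array(c[k]) for k in("mtx","pose")})
print(proj(c,[*J[:2],.085],True),proj(calibration("top"),[*J[:2],.085]))
E
```

```text
7.1167 [ 0.24366973  2.19914854 -1.18210785] [ 0.49056635 -0.08114292  0.0569075 ]
172 2.43
174 1.6
176 1.57
178 12.04
180 35.44
11.2083 [-4.20455120e-01  3.74137235e-01  1.86848875e+00  1.78472952e-04
  9.00649162e-01  1.91533575e-01]
[322.72439342 232.61722636] [307.70714277 219.8492067 ]
```

View pics/wrist2.png

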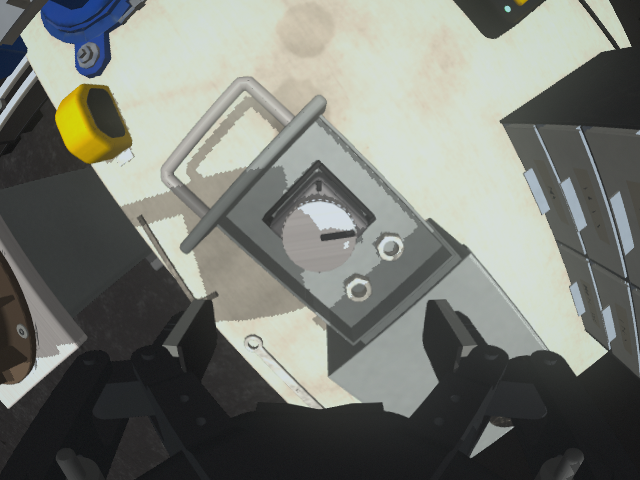

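The wrist view shows the drawer out. The cap is centred near (319,236) with its rib from (322,239) to (355,233), and the jar's mark is at (319,187). Two nuts lie in the drawer at (390,247) and (358,288). I'll take a second wrist view to triangulate.

```bash
cat > det.py <<'E'
from h import *
def rib(im,cx,cy,R):
    # black rib as the dark blob on the cap's top: centroid and principal axis
    g=cv2.cvtColor(im,cv2.COLOR_BGR2GRAY);m=np.zeros_like(g);cv2.circle(m,(int(cx),int(cy)),int(R*.93),255,-1)
    m=((g<60)&(m>0)).astype(np.uint8);n,l,st,ct=cv2.connectedComponentsWithStats(m)
    k=1+np.argmax(st[1:,4]);ys,xs=np.where(l==k);P=np.stack([xs,ys],1).astype(float);a=P.mean(0)
    d=np.linalg.svd(P-a,full_matrices=False)[2][0];t=(P-a)@d
    e=[a+d*t.min(),a+d*t.max()];e.sort(key=lambda p:-np.hypot(p[0]-cx,p[1]-cy));return st[k,4],e
def circ(im,g,r0,r1):
    G=cv2.GaussianBlur(cv2.cvtColor(im,cv2.COLOR_BGR2GRAY),(3,3),0);x,y=int(g[0]),int(g[1]);w=75
    c=cv2.HoughCircles(G[y-w:y+w,x-w:x+w],cv2.HOUGH_GRADIENT_ALT,1,8,param1=120,param2=.5,minRadius=r0,maxRadius=r1)
    return None if c is None else [(q[0]+x-w,q[1]+y-w,q[2]) for q in c.reshape(-1,c.shape[-1])]
E
python3 - <<'E'
from det import *
J=BAR-.025*U
movel([J[0]+.05,J[1]-.06,.22],speed=.25);dwell(.15)
c=calibration("wrist");cv2.imwrite("pics/w3.png",capture("wrist")[:,:,::-1]);np.savez("c3.npz",**{k:np.array(c[k]) for k in("mtx","pose")})
print(get_time_s())
g=proj(c,[*J[:2],.085],True);print(g)
w2=cv2.imread("pics/wrist2.png");w3=cv2.imread("pics/w3.png")
for im,g0 in((w2,(319,236)),(w3,g)):
    cc=circ(im,g0,30,50);print(cc)
    x,y=(cc[0][:2] if cc else g0);print(rib(im,x,y,34))
v=np.hstack([cv2.resize(w2[160:290,250:390],(400,371)),cv2.resize(w3[int(g[1])-65:int(g[1])+65,int(g[0])-70:int(g[0])+70],(400,371))])
cv2.imwrite("pics/cmp.png",v)
E
```

```text
11.9833
[226.38171078 200.22272826]
[(np.float32(317.0), np.float32(234.0), np.float32(36.40473)), (np.float32(317.0), np.float32(234.0), np.float32(45.09664))]
(np.int32(26), [array([330.23505867, 234.65460055]), array([320.67263599, 238.08834393])])
[(np.float32(224.0), np.float32(204.0), np.float32(35.684418))]
(np.int32(146), [array([253.15099961, 199.92417513]), array([224.1093474 , 204.66924773])])
```

View pics/cmp.png

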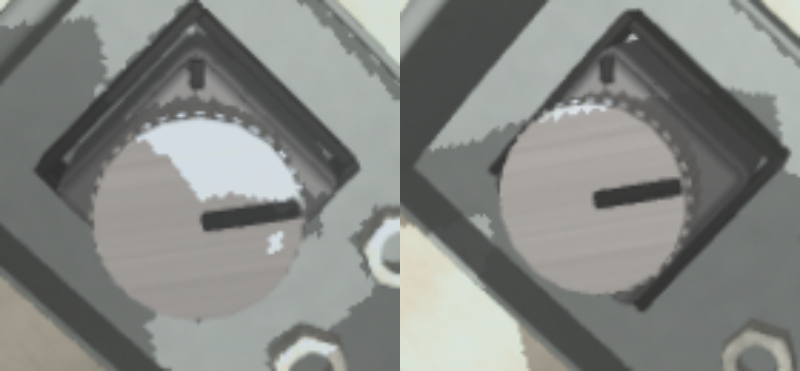

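In the crop, the left view has the cap circle centred at (198,219), the rib's outer end at (299,209) and the mark at (197,74). The right view has the cap at (592,199), the rib's end at (681,187) and the mark at (607,69).

```bash
python3 - <<'E'
from h import *
c2=dict(np.load("c2.npz"));c3=dict(np.load("c3.npz"));s=2.857
L=lambda u,v:(250+u/s-.3,160+v/s-.3)
R=lambda u,v:(156+(u-400)/s-.3,135+(v)/s-.3)
P={}
for n,a,b,z in(("cap",(198,219),(592,199),.085),("rib",(299,209),(681,187),.085),("ribin",(203,222),(594,201),.085),("mark",(197,74),(607,69),.059)):
    p,g=meet(ray(c2,*L(*a),True),ray(c3,*R(*b),True))
    P[n]=p;print(n,p.round(4),g.round(4),plane(c2,*L(*a),z,True).round(4),plane(c3,*R(*b),z,True).round(4))
c=(plane(c2,*L(198,219),.085,True)+plane(c3,*R(592,199),.085,True))/2
r=(plane(c2,*L(299,209),.085,True)+plane(c3,*R(681,187),.085,True))/2
m=(plane(c2,*L(197,74),.059,True)+plane(c3,*R(607,69),.059,True))/2
az=lambda d:np.arctan2(d[1],d[0])
print("cap",c,"rib r",np.linalg.norm((r-c)[:2]),"mark r",np.linalg.norm((m-c)[:2]),"az rib",az(r-c),"az mark",az(m-c),az(m-c)-az(r-c))
J=BAR-.025*U;print("from bar",J, "lateral/axial",(c-J)@np.array([-U[1],U[0],0]),(c-J)@U)
E
```

```text
cap [ 0.5069 -0.1963  0.0856] 0.0005 [ 0.507  -0.1962  0.085 ] [ 0.5065 -0.1964  0.085 ]
rib [ 0.5296 -0.2081  0.0877] 0.0004 [ 0.5296 -0.2088  0.085 ] [ 0.5288 -0.2083  0.085 ]
ribin [ 0.5079 -0.197   0.0882] 0.0005 [ 0.5076 -0.1976  0.085 ] [ 0.5066 -0.1972  0.085 ]
mark [ 0.5259 -0.1687  0.0612] 0.0002 [ 0.5258 -0.1689  0.059 ] [ 0.5253 -0.1686  0.059 ]
cap [ 0.50677439 -0.19632456  0.085     ] rib r 0.02552303920392515 mark r 0.03336317145479971 az rib -0.499844424758036 az mark 0.9739530658229779 1.4737974905810138
from bar [ 0.51085231 -0.19548095  0.085     ] lateral/axial -0.004162490359103387 0.0001215686380042371
```

The checks agree: cap top at z 0.0856, mark radius 33 mm, mark azimuth 0.97 (pocket geometry predicts 0.96), and 1.43–1.47 rad still to turn. I'll grasp on the diagonal and turn.

```bash
cat >> h.py <<'E'
C=np.array([.5068,-.1963,.0615]);Y0=AZ+np.pi/4
E
python3 - <<'E'
from h import *
goto([C[0],C[1],.15],down(Y0));movel(C,speed=.12);dwell(.1)
print(get_time_s(),get_position(),get_force(),get_moment())
gripper_close(100);dwell(.1)
print(get_time_s(),get_position(),get_force(),get_moment(),get_gripper_width(),get_grip_force())
for k in range(1,7):
    goto(C,down(Y0+1.44*k/6))
    print(get_time_s(),np.round(get_position(),4),np.round(get_force(),1),np.round(get_moment(),2),get_gripper_width())
dwell(.2)
R=Ro.from_rotvec(get_orientation()).as_matrix();print("yaw turned",np.arctan2(R[1,1],R[0,1])-Y0,get_grip_force())
c=calibration("wrist");cv2.imwrite("pics/w4.png",capture("wrist")[:,:,::-1])
print(proj(c,[C[0],C[1],.085],True),proj(c,[C[0]+.0195,C[1]+.028,.059],True),get_time_s())
E
```

```text
13.475 [ 0.50738457 -0.1965901   0.06232244] [-0.54687358 -0.3510767   0.21837879] [-0.011686    0.02362558  0.07816296]
13.9917 [ 0.50725616 -0.1965141   0.06256315] [-2.44089109  1.11472282 18.74608495] [0.15774549 0.63354235 0.05018753] 0.6004882412397624 100.49162987619638
14.3417 [ 0.5076 -0.1967  0.0626] [-0.9  0.2 16.5] [0.11 0.18 0.15] 0.5977446389929334
14.6917 [ 0.5078 -0.1967  0.0626] [ 0.   0.5 15.5] [0.09 0.05 0.12] 0.6032180573659824
15.0417 [ 0.5079 -0.1967  0.0626] [ 0.5  0.7 15.4] [0.1  0.01 0.16] 0.6003125630127317
15.3917 [ 0.5079 -0.1968  0.0627] [-0.  -0.1 15.9] [ 0.08 -0.01  0.16] 0.6050425020469031
15.7417 [ 0.5081 -0.1968  0.063 ] [-1.4  1.1 22.5] [0.19 0.19 0.12] 0.5988295512312474
16.0917 [ 0.5082 -0.1969  0.0631] [-0.6  1.5 22.4] [0.18 0.07 0.02] 0.5997298290418331
yaw turned 1.4400992317189363 102.06602454185486
[319.88326765 331.63065181] [395.9990982  291.28210432] 16.3417
```

View pics/w4.png

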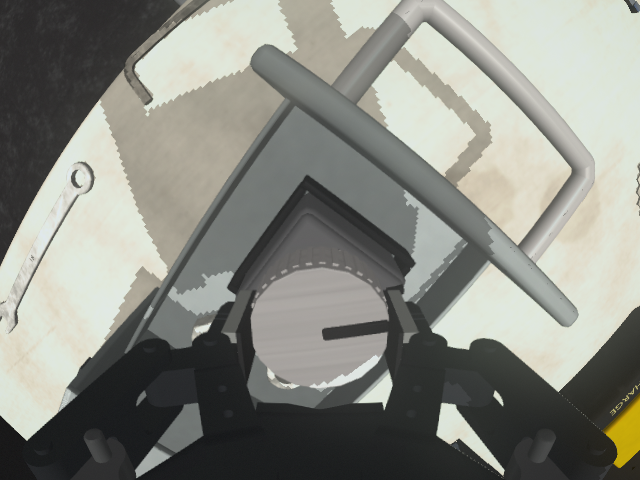

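The wrist view shows the cap held, with its rib from (323,334) to (388,326) and the right finger covering the mark, predicted at (396,291). I'll compute the rib's actual azimuth.

```bash
python3 - <<'E'
from h import *
c=calibration("wrist")
a=plane(c,323,335,.086,True);b=plane(c,388,326,.086,True);o=plane(c,319.5,327,.086,True);d=b-a
print(a,b,o,"rib az",np.arctan2(d[1],d[0]),np.linalg.norm(d))
w=cv2.imread("pics/w4.png");cv2.imwrite("pics/w4c.png",cv2.resize(w[220:400,210:430],None,fx=3,fy=3,interpolation=cv2.INTER_CUBIC))
print(get_force(),get_moment())
E
```

```text
[ 0.50825773 -0.19604064  0.086     ] [ 0.52222205 -0.17554509  0.086     ] [ 0.50474964 -0.19462158  0.086     ] rib az 0.9727080053234622 0.024800603443103898
[-0.94665308  1.12633874 23.23847482] [0.209735   0.09518799 0.10453329]
```

The rib is at 0.973 rad against the mark at 0.96–0.97, and the seal is now pushing up with about 23 N, so the cap is free. I'll lift.

```bash
python3 - <<'E'
from h import *
p=np.array(get_position())
for dz in(.004,.010,.058):
    movel([p[0],p[1],.063+dz],speed=.05);print(get_time_s(),np.round(get_position(),4),np.round(get_force(),1),get_gripper_width())
dwell(.3)
c=calibration("wrist");cv2.imwrite("pics/w5.png",capture("wrist")[:,:,::-1]);cv2.imwrite("pics/t5.png",capture("scene")[:,:,::-1])
a,b=cv2.imread("pics/w5.png"),cv2.imread("pics/t5.png")
cv2.imwrite("pics/fin.png",np.hstack([cv2.resize(a[140:400,190:450],(400,400)),cv2.resize(b[190:320,240:370],(400,400))]))
R=Ro.from_rotvec(get_orientation()).as_matrix();print(R[:,2],np.arctan2(R[1,1],R[0,1])-Y0,get_time_s(),get_force())
E
```

```text
16.6083 [ 0.5084 -0.1969  0.0673] [ 0.7 -0.5 -0.5] 0.5965985054755532
16.875 [ 0.5084 -0.1969  0.0732] [1.3 0.6 0.1] 0.5997996416939656
17.9833 [ 0.508  -0.1968  0.1207] [-0.3 -0.8 -1.1] 0.605280568204778
[-1.82321343e-04  7.80697963e-05 -9.99999980e-01] 1.4400015024580837 18.3833 [ 0.87073561 -0.00554095 -0.23459848]
```

View pics/fin.png

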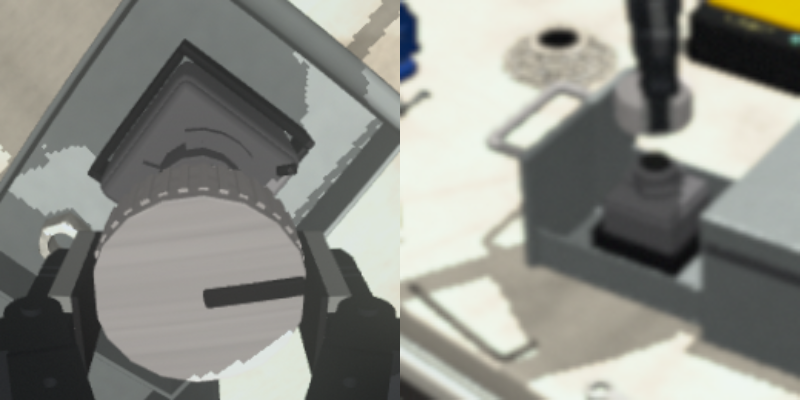

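The wrist crop (left) shows the cap held level, its rib pointing at the mark at (287,170), and the jar seated in its pocket. The scene crop (right) shows the cap clear above the neck and the drawer out.

```bash
python3 -c "
from plant import *
print(finish_job())"
```

```text
the job is handed in; nothing more can be done
None
```

I handed the job in at about 18 s: the drawer is out to its stop, and the cap was turned 1.44 rad until its rib pointed at the mark, then lifted off. It is held level about 3.5 cm above the neck with the jar still in its pocket; the result of the judging was not shown.

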